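# Load the slanted rotor shaft: spacer, bearing, keeper

## Task

Build up the slanted shaft of the rotor test stand: slide the plain spacer sleeve onto it until it sits on the bed, then the ball bearing on top until it rests on the spacer. Then swing the forked keeper arm shut over the bearing as far as it goes. Let go of everything and leave the other things on the bench where they are.

Things in the scene. Friction and masses are not known exactly. Their poses are not given: they have to be found in the camera images.
- shaft: fixed steel pin, 14 mm in diameter, 54 mm long (last 6 mm taper to 9 mm), square on an aluminium bed. Origin: its foot, on the bed's surface. z runs up the shaft, which leans 25 degrees from vertical, roughly towards the robot; x runs up the bed's slope (away from the robot); y is level. Bed: x -52 to 72 mm, y -48 to 48 mm, all fixed to the stand, which is turned up to 0.35 rad
- shaft_tip (a point): centre of the shaft's free end, 54 mm from its foot; same axes as shaft
- spacer: loose plain aluminium sleeve, 30 mm outside diameter, 17 mm bore right through, 24 mm high, about 40 g, standing on its end on the bench. Origin at the centre of its lower end, z along its bore. Spacer and bearing lie one left, one right of the stand; which is which changes
- spacer_mid (a point): the spacer's middle, on its bore axis, 12 mm from either end
- bearing: loose steel ball bearing with dark shields, 40 mm outside diameter, 17 mm bore right through, 12 mm high, about 65 g, lying flat on the bench. Origin at the centre of its lower face, z along its bore; it may go on the shaft either way up
- bearing_mid (a point): the bearing's middle, on its bore axis, 6 mm from either face
- keeper (a joint): angle of the keeper, a dark steel forked arm turning about an axis parallel to the shaft: 0 = shut (fork round the shaft, at its stop), growing as it swings open, to 2.05 rad at most. It starts open (1.5 to 1.8 rad) on the shaft's +y side and stays where it is left; about 1 N at the pin moves it. In shaft's frame the pin's axis is at x = 46 - 76 cos(angle), y = 76 sin(angle) mm
- keeper_pivot (a point): the keeper's pivot axis, on the underside of its plate, 39 mm above the bed at x = 46 mm, y = 0 of shaft. The post there is 16 mm in diameter and ends 49 mm above the bed. The plate spans 39 to 44 mm above the bed: the seated stack (36 mm) passes under it, a higher one blocks it
- keeper_pin (a point): top centre of the upright steel pin at the keeper's outer end, the handle to swing it by: 10 mm in diameter, parallel to the shaft, standing 23 mm above the keeper's plate (44 to 67 mm above the bed), 76 mm from the pivot axis
- screwdriver: bystander: a screwdriver with black handle, lying down. Origin at the centre of its underside
- wrench: bystander: a steel spanner lying flat. Origin at the centre of its underside
- mouse: bystander: a black computer mouse, 100 x 58 x 26 mm. Origin at the centre of its underside
- meter: bystander: a black hand-held multimeter lying on its back, 130 x 70 x 40 mm. Origin at the centre of its underside
- motor: bystander: a small drone motor standing upright, 28 mm across, 34 mm high with its thin axle (solid, no hole). Origin at the centre of its underside
Mind the look-alikes: they are no part of the job. What is shaped like the part that bears shaft but yellow is not meant.

How it is judged:
By the outcome, as a careful person would: the job done as asked, in the order asked, and still so for the second after the job is handed in, with the robot touching nothing.
It also fails if it takes over 72 s, if anything falls off the work surface, if the arm or the gripper's body presses on something with over 40 N, if the wrist force passes 120 N, or if a joint passes its speed limit or range.

## Robot

A 6-joint arm with a two-finger parallel gripper is mounted at the origin on the work surface. World frame = base frame: x ahead of the robot, y to its left, z up, the work surface at z = 0. Lengths are in mm, angles in rad, forces in N, time in s.
With the tool pointing down it reaches from about 400 to 925 mm from the base axis. Payload 12.5 kg.
Tool frame: the origin (TCP) lies on the mounting face of the last link; the fingertips stand 190 mm ahead of it and the grasp point (between the pads) lies 171 mm ahead of it; z points along the fingers, y is the line along which they close (so a half turn about z gives the same grasp; the last joint's range is limited). The gripper opens to 95 mm and grips with 3 to 60 N. Pads are 20 mm wide; open, the fingers measure 119 mm over their backs; the gripper's body (75 mm by 180 mm) begins 59 mm behind the grasp point.
Start: joints at [1.197, 0.491, 1.559, -0, 1.092, -0.106], TCP at [165.357, 602.729, 404.761] pointing down, gripper open.
Joint ranges: [-3.1, 3.1], [-0.84, 2.19], [0.05, 2.79], [-1.13, 4.28], [0.06, 2.93], [-2.69, 2.69]. Speed limits (rad/s): [2.22, 2.22, 2.79, 3.14, 3.14, 3.14].

## Interface

Orientations are given as [roll, pitch, yaw] about the fixed x, y, z axes, in that order (R = Rz(yaw) Ry(pitch) Rx(roll)).
In Python, from cell import env gives the robot as it stands.
- The arm moves only by the tool carry_out, never from a script. Its argument "series" is a list of rows, each a list of 5 numbers: the shift along the tool's x, y, z in m, then the turn about the tool's z in degrees, then the opening, from 0 (shut) to 1 (fully open). A call has 1 to 20 rows; each row is the pose to reach, as a shift and turn from the pose commanded when the call began, along the tool's axes at that moment; what a row does not reach only later rows make up. A row lasts 1/8 s, in which the tool goes at most 62.5 mm and 10.7 degrees, less where a joint would pass 70% of its speed; a pose out of reach is approached as far as the arm can. A call with a gripper value outside its range is refused whole. The fingers move at their own pace and stop on an object; the grip force is fixed at half the most. Time passes only in rows, so rows that repeat a pose let the fingers close. It gives the time, the measured TCP pose, the force, the opening and the grip force at its end, in the units of the state.
- env.state(): the state, without advancing time (a new reading comes with each control period).
- env.read_camera(name): name is "scene" or "top" or "wrist"; returns (picture, depth): 400x640x3 uint8, red, green, blue; 400x640 float32, mm along the optical axis (not along the pixel's ray), 0 where there is no reading.
- env.get_calibration(name): a dict with "intrinsics" (3x3 intrinsics, pixels), "cam_to_world" (4x4, takes a point from camera to world coordinates); the wrist camera has in their place "T_tool_cam" (4x4, takes a point from camera to tool coordinates, whose origin is the TCP and whose axes are the flange's). Camera axes: x right, y up, looking along -z (the intrinsics and any distortion apply to the point x, -y, -z); pixel columns grow to the right and rows downward; lengths in mm; the calibration is good to about 2 mm. The wrist camera is an equidistant fisheye: a pixel r from the principal point sees the ray r / f radians off the axis. A picture is of the moment at which its call begins: read the wrist's pose just before it. get_calibration takes no time and is no camera call.
- env.job_done(): hands the job in; it is judged then, once.
The state is a dict: "t": time; "joints": joint angles; "qvel": joint speeds; "tau": joint torques, N m; "eef_pos": TCP position; "tcp_rot": TCP orientation; "ft_force": force on the tool from outside, world axes, zero at the start; "moment": the same for the moment, N m; "opening": opening from 0.0 (shut) to 1.0 (fully open); "grip_force": force on a finger pad.
Only numpy, scipy, OpenCV 4.12 (cv2) and the standard library are available. Lean on these libraries where they do the work, as an engineer would, in place of code of your own. Each camera call takes 0.05 s, during which the arm holds its last target. There are 200 camera calls.

## Working session

There is one attempt and no reset: what is moved stays moved. The work goes in short steps, Python scripts to look and compute and a tool call to move; the robot and the scene stay as the last step left them, time stands still between calls to the robot, and variables do not carry over. Pictures are saved under pics/ and viewed, at most 11 in all, crops included, and the job is handed in when it is done.

Besides the shell and the picture viewer there is one more tool, called after ">>>" as name([rows], argument=value, ...), one row to a line, values as JSON. carry_out: Moves the arm, as the interface text tells. Its arguments: {"type":"object","properties":{"series":{"type":"array","items":{"type":"array","items":{"type":"number"}}}},"required":["series"]}

```bash
mkdir -p pics; ls
python3 - <<'E'
from cell import env
import cv2,numpy as np
s=env.state(); print(s)
for n in ["scene","top"]:
    p,d=env.read_camera(n); np.savez(f"{n}.npz",p=p,d=d); cv2.imwrite(f"pics/{n}.png",p[:,:,::-1]); c=env.get_calibration(n); print(n,{k:np.round(v,3).tolist() if not isinstance(v,str) else v for k,v in c.items()}, (d>0).mean())
print(env.get_calibration("wrist"))
E
```

```text
pics
{'t': 0.0, 'joints': array([ 1.19739447e+00,  4.91550535e-01,  1.55949305e+00,  8.15885051e-06,
        1.09170818e+00, -1.05590371e-01]), 'qvel': array([ 0.00106293, -0.00075164,  0.00026054,  0.00042932, -0.00063169,
       -0.00039386]), 'tau': array([-6.99496013e-04, -6.12645221e+01, -2.58168232e+01,  6.92623411e-02,
        4.82288003e-02, -1.21557200e-04]), 'eef_pos': array([165.34225072, 602.68217954, 404.15222114]), 'tcp_rot': array([-3.14044076e+00, -1.29359121e-04,  2.87377733e+00]), 'ft_force': array([ 0.62095314, -0.45292738,  0.65979267]), 'moment': array([-0.01355706, -0.02867002, -0.07456405]), 'grip_force': 0.0, 'opening': 0.9994367882421675}
scene {'intrinsics': [[490.262, 0.0, 316.441], [0.0, 490.262, 202.753], [0.0, 0.0, 1.0]], 'cam_to_world': [[-0.627, -0.45, 0.636, 1255.411], [0.779, -0.375, 0.503, 610.867], [0.012, 0.811, 0.585, 816.929], [0.0, 0.0, 0.0, 1.0]]} 0.99584765625
top {'intrinsics': [[486.731, 0.0, 326.542], [0.0, 486.731, 197.019], [0.0, 0.0, 1.0]], 'cam_to_world': [[0.008, 0.99, -0.14, 306.999], [-1.0, 0.009, 0.009, -0.337], [0.011, 0.14, 0.99, 1353.829], [0.0, 0.0, 0.0, 1.0]]} 0.99595703125
{'intrinsics': array([[309.70691629,   0.        , 318.98132722],
       [  0.        , 309.70691629, 203.9957724 ],
       [  0.        ,   0.        ,   1.        ]]), 'T_tool_cam': array([[ 2.92144066e-04,  9.69260792e-01,  2.46035428e-01,
         6.88541425e+01],
       [ 9.99999798e-01, -1.44284589e-04, -6.18994645e-04,
         4.82608999e-02],
       [-5.64468119e-04,  2.46035559e-01, -9.69260638e-01,
         1.85903339e+01],
       [ 0.00000000e+00,  0.00000000e+00,  0.00000000e+00,
         1.00000000e+00]])}
```

View pics/top.png

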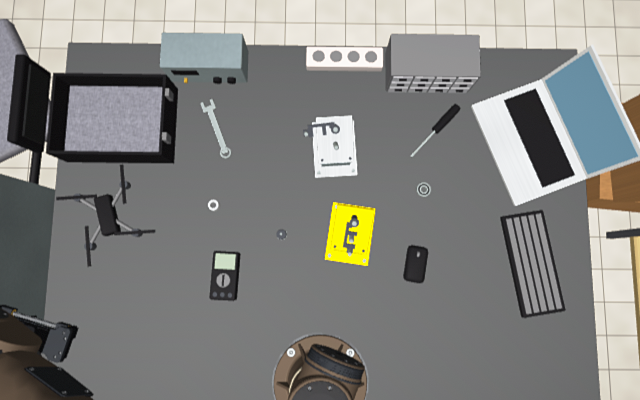

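View pics/scene.png

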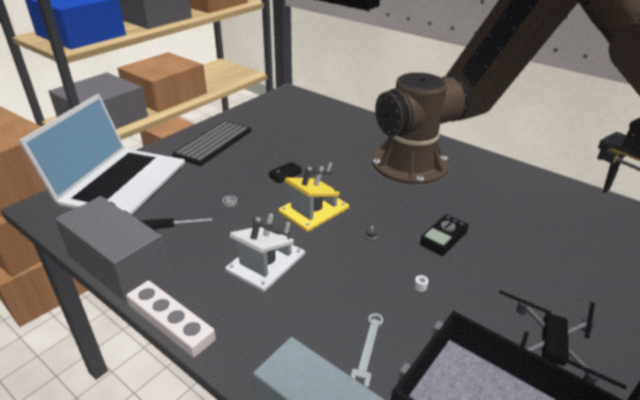

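Top view: the white (real) stand is at px (335,146), with a keeper pin near (306,130). The spacer is at (213,205), the bearing at (424,189), and the yellow decoy stand at (350,235). The scene view agrees. I'll take coarse positions next.

```bash
cat > h.py <<'E'
import numpy as np,cv2
from scipy.spatial.transform import Rotation as R
from cell import env
def tool(s=None):
    s=s or env.state(); T=np.eye(4); T[:3,:3]=R.from_euler('xyz',s['tcp_rot']).as_matrix(); T[:3,3]=s['eef_pos']; return T
def ray(name,uv,T=None):
    "origin and unit directions (camera z-depth scaled =1 for pinhole) in world"
    c=env.get_calibration(name); K=c['intrinsics']; uv=np.atleast_2d(uv).astype(float)
    a=(uv-K[:2,2])/K[0,0]
    if name=='wrist':
        M=T@c['T_tool_cam']; r=np.linalg.norm(a,axis=1)+1e-9
        d=np.c_[a[:,0]/r*np.sin(r),-a[:,1]/r*np.sin(r),-np.cos(r)]; 
    else: M=c['cam_to_world']; d=np.c_[a[:,0],-a[:,1],-np.ones(len(a))]
    return M[:3,3],d@M[:3,:3].T,d
def plane(name,uv,z,T=None):
    o,d,_=ray(name,uv,T); return o+d*((z-o[2])/d[:,2])[:,None]
def cloud(name,depth,T=None):
    h,w=depth.shape; u,v=np.meshgrid(np.arange(w),np.arange(h)); o,d,dc=ray(name,np.c_[u.ravel(),v.ravel()],T)
    return (o+d*(depth.ravel()/-dc[:,2])[:,None]).reshape(h,w,3)
def snap(name,fn):
    T=tool(); p,d=env.read_camera(name); np.savez(fn+'.npz',p=p,d=d,T=T); cv2.imwrite(f'pics/{fn}.png',p[:,:,::-1]); return T,p,d
def to_tool(T,pw): return (np.asarray(pw)-T[:3,3])@T[:3,:3]
E
python3 - <<'E'
from h import *
f=np.load('top.npz');p,d=f['p'],f['d']; P=cloud('top',d)
print('bench z',np.median(P[300:330,120:180,2]))
for n,(u,v),z in [('spacer',(213,205),24),('bearing',(424,189),12)]:
    print(n,plane('top',(u,v),z), P[v-4:v+5,u-4:u+5,2].max())
hsv=cv2.cvtColor(p,cv2.COLOR_RGB2HSV); m=(hsv[...,1]<40)&(hsv[...,2]>170); m[:100]=0;m[190:]=0;m[:,:290]=0;m[:,:][:,380:]=0
Q=P[m]; print(len(Q))
# plane fit, robust
c=Q; 
for _ in range(8):
    A=np.c_[c[:,:2],np.ones(len(c))]; k=np.linalg.lstsq(A,c[:,2],rcond=None)[0]; r=Q[:,2]-np.c_[Q[:,:2],np.ones(len(Q))]@k; c=Q[np.abs(r)<4]
n=np.r_[-k[:2],1];n/=np.linalg.norm(n);print('plane',k,len(c),n,np.degrees(np.arccos(n[2])),'yaw of upslope',np.arctan2(k[1],k[0]))
rect=cv2.minAreaRect(c[:,:2].astype(np.float32)); print(rect)
g=p[95:195,280:380,::-1]; cv2.imwrite('pics/topc.png',cv2.resize(g,(600,600),interpolation=cv2.INTER_CUBIC))
E
```

```text
bench z -0.9573727760050588
spacer [[470.42997464 298.59265301  24.        ]] 1353.828678432091
bearing [[ 522.40559053 -285.59555356   12.        ]] 1353.828678432091
2275
plane [-5.11039102e-01  2.12438193e-01  3.94130697e+02] 128 [ 0.44713037 -0.18587143  0.87494356] 28.961702815554197 yaw of upslope 2.7476267554598914
((666.9791259765625, -36.16749572753906), (98.39002990722656, 146.58554077148438), 87.9599838256836)
```

View pics/topc.png

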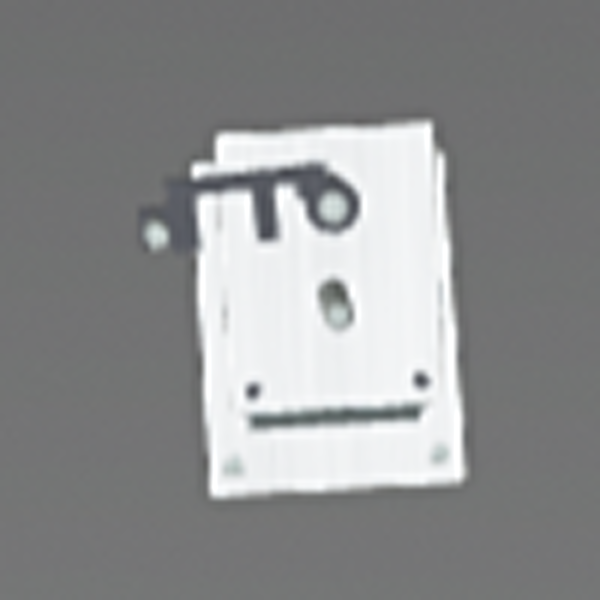

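The crop shows the shaft tip at (340,315), the keeper pivot at (333,205) and the pin at (157,235), so the stand's yaw is small and positive. Next I'll hover above the spacer with the tool's y along the stand's y.

>>> carry_out([
  [-0.05,-0.028,0.01,-9,1],
  [-0.1,-0.056,0.02,-18,1],
  [-0.15,-0.085,0.03,-18,1],
  [-0.2,-0.113,0.04,-18,1],
  [-0.25,-0.142,0.05,-18,1],
  [-0.3,-0.17,0.06,-18,1],
  [-0.35,-0.199,0.07,-18,1],
  [-0.374,-0.212,0.08,-18,1],
  [-0.374,-0.212,0.08,-18,1],
  [-0.374,-0.212,0.08,-18,1],
  [-0.374,-0.212,0.08,-18,1],
])

```text
t: 1.48
eef_pos: [469.2, 300.2, 325.1]
tcp_rot: [3.141, 0.0, -3.094]
ft_force: [0.1, 1.1, -0.6]
opening: 0.999
grip_force: 0.0
```

Run:
```python
from h import *
T,p,d=snap('wrist','w1'); print(T.round(2), env.state()['t'])
```

```text
[[-1.0000e+00 -5.0000e-02  0.0000e+00  4.6923e+02]
 [-5.0000e-02  1.0000e+00  0.0000e+00  3.0016e+02]
 [-0.0000e+00  0.0000e+00 -1.0000e+00  3.2507e+02]
 [ 0.0000e+00  0.0000e+00  0.0000e+00  1.0000e+00]] 1.525
```

View pics/w1.png

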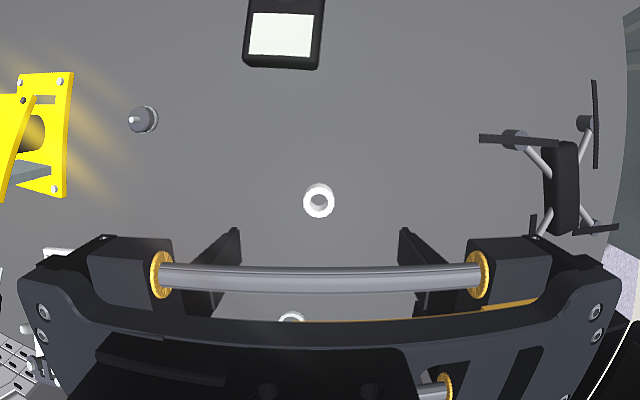

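The wrist image shows the spacer ring at (319,200). The object at (290,320) is the spanner's end, and the motor is at (142,119).

Run:
```python
from h import *
f=np.load('w1.npz');p,d,T=f['p'],f['d'],f['T']
hsv=cv2.cvtColor(p,cv2.COLOR_RGB2HSV); m=((hsv[...,1]<40)&(hsv[...,2]>190)).astype(np.uint8); m[:170]=0;m[230:]=0;m[:,:280]=0;m[:,360:]=0
cs,_=cv2.findContours(m,cv2.RETR_CCOMP,cv2.CHAIN_APPROX_NONE)
for c in cs:
    if len(c)>15:
        pts=c[:,0]; P=plane('wrist',pts,24,T)[:,:2].astype(np.float32); print(pts.mean(0),cv2.fitEllipse(P))
Q=cloud('wrist',d,T)[170:230,280:360][m[170:230,280:360]>0]; print(np.percentile(Q[:,2],[5,50,95])); t=Q[Q[:,2]>20]; print(t[:,:2].min(0),t[:,:2].max(0),t.mean(0))
print(np.median(cloud('wrist',d,T)[150:160,300:340,2]))
g=np.load('top.npz');q=g['p'];hs=cv2.cvtColor(q,cv2.COLOR_RGB2HSV);mm=(hs[...,1]<50)&(hs[...,2]>180)
v,u=np.nonzero(mm[195:216,202:225]);print('top',plane('top',(u.mean()+202,v.mean()+195),20))
```

```text
[318.7311828  200.72043011] ((469.3934326171875, 300.1286315917969), (28.409414291381836, 32.16462326049805), 76.98149108886719)
[319.39215686 201.39215686] ((469.1092529296875, 300.86419677734375), (13.892278671264648, 18.254728317260742), 148.2334747314453)
[ 4.62561874 24.92029122 26.46683705]
[400.47405466 286.26678451] [484.9935258  313.95474025] [469.33506436 300.07566461  26.05349313]
1.381392274291386
top [[471.73043068 300.60613478  20.        ]]
```

>>> carry_out([
  [0,0,0.05,0,1],
  [0,0,0.1,0,1],
  [0,0,0.125,0,0.7],
  [0,0,0.131,0,0.6],
  [0,0,0.131,0,0.4],
  [0,0,0.131,0,0.1],
  [0,0,0.131,0,0.1],
  [0,0,0.131,0,0.1],
  [0,0,0.131,0,0.1],
  [0,0,0.131,0,0.1],
  [0,0,0.1,0,0.1],
  [0,0,0.05,0,0.1],
  [0,0,0.0,0,0.1],
  [0,0,-0.03,0,0.1],
  [0,0,-0.03,0,0.1],
])

```text
t: 3.4
eef_pos: [469.9, 299.3, 356.7]
tcp_rot: [3.14, 0.004, -3.095]
ft_force: [-0.5, 0.4, -0.5]
opening: 0.315
grip_force: 30.0
```

Run:
```python
from h import *
c=lambda x,y:(280+x/6-.4,95+y/6-.4)
for z in (100,120,140): print(z,[plane('top',c(*q),z)[0].round(0) for q in [(340,315),(157,235),(333,205)]])
f=np.load('top.npz');P=cloud('top',f['d'])
for q in [(340,360),(270,300),(400,300),(340,140)]:
    u,v=[int(round(k)) for k in c(*q)]; print(q,P[v,u].round(0))
```

```text
100 [array([618., -37., 100.]), array([653.,  44., 100.]), array([668., -34., 100.])]
120 [array([613., -36., 120.]), array([648.,  43., 120.]), array([662., -33., 120.])]
140 [array([608., -36., 140.]), array([642.,  43., 140.]), array([656., -33., 140.])]
(340, 360) [605. -37.  65.]
(270, 300) [ 307.   -0. 1354.]
(400, 300) [629. -64.  81.]
(340, 140) [694. -35. 113.]
```

>>> carry_out([
  [-0.02,-0.045,-0.044,0,0.1],
  [-0.045,-0.095,-0.044,0,0.1],
  [-0.07,-0.15,-0.044,0,0.1],
  [-0.095,-0.2,-0.044,0,0.1],
  [-0.12,-0.25,-0.044,0,0.1],
  [-0.14,-0.3,-0.044,0,0.1],
  [-0.163,-0.344,-0.044,0,0.1],
  [-0.163,-0.344,-0.044,0,0.1],
  [-0.163,-0.344,-0.044,0,0.1],
  [-0.163,-0.344,-0.044,0,0.1],
])

```text
t: 4.65
eef_pos: [648.4, -35.7, 398.2]
tcp_rot: [3.141, -0.001, -3.094]
ft_force: [-0.2, -0.7, -1.3]
opening: 0.313
grip_force: 30.0
```

Run:
```python
from h import *
T,p,d=snap('wrist','w2'); print(T.round(3), env.state()['t'])
```

```text
[[-9.99000e-01 -4.80000e-02 -1.00000e-03  6.48385e+02]
 [-4.80000e-02  9.99000e-01  0.00000e+00 -3.57030e+01]
 [ 1.00000e-03  0.00000e+00 -1.00000e+00  3.98224e+02]
 [ 0.00000e+00  0.00000e+00  0.00000e+00  1.00000e+00]] 4.7
```

View pics/w2.png

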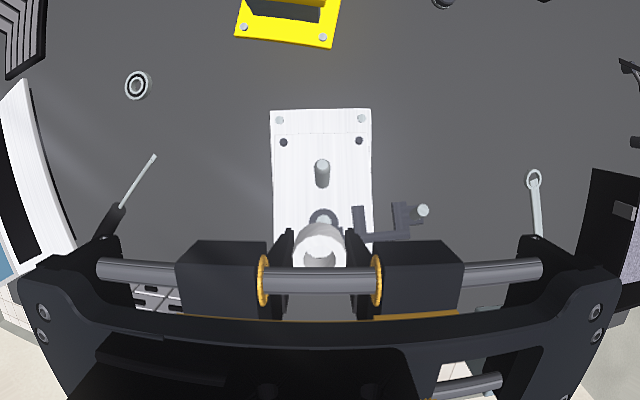

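The wrist image shows the shaft at (322,172), its tip end up near (322,162). The pin top is at (423,210), the bearing at (137,86), and the bed spans columns 271-372.

Run:
```python
from h import *
f=np.load('w2.npz');p,d,T=f['p'],f['d'],f['T']; P=cloud('wrist',d,T)
print('bench',np.median(P[100:130,180:220,2]))
hsv=cv2.cvtColor(p,cv2.COLOR_RGB2HSV); m=((hsv[...,1]<40)&(hsv[...,2]>200)); m[:135]=0;m[215:]=0;m[:,:272]=0;m[:,372:]=0; m[150:195,305:340]=0
m&=d>0
Q=P[m]; c=Q
for _ in range(10):
    A=np.c_[c[:,:2],np.ones(len(c))]; k=np.linalg.lstsq(A,c[:,2],rcond=None)[0]; r=Q[:,2]-np.c_[Q[:,:2],np.ones(len(Q))]@k; c=Q[np.abs(r)<max(1.5,np.median(abs(r))*2)]
n=np.r_[-k[:2],1];n/=np.linalg.norm(n);print('plane',k,len(c),len(Q),'tilt',np.degrees(np.arccos(n[2])),'yaw',np.arctan2(k[1],k[0]))
# side edges of bed, yaw
for rows in [(140,200)]:
    L=[];Rr=[]
    for v in range(*rows,3):
        u=np.nonzero(hsv[v,230:400,2]>190)[0]+230
        L.append((u.min()-.5,v)); 
        Rr.append((u.max()+.5,v)) if v<190 else 0
    def onbed(uv):
        o,dd,_=ray('wrist',uv,T); t=(k[2]+k[:2]@o[:2]-o[2])/(dd[:,2]-dd[:,:2]@k[:2]); return o+dd*t[:,None]
    for E in (L,Rr):
        X=onbed(np.array(E)); a=np.polyfit(X[:,0],X[:,1],1); print('edge yaw',a[0],'y at 630',np.polyval(a,630))
h=P@n-(n[2]*k[2])  # height above bed
print(np.round(h[150:196:3,316:330:2]).astype(int))
for name,(v0,v1,u0,u1),lo,hi in [('tip',(145,195,305,340),49,58),('pin',(195,225,410,440),62,72)]:
    w=h[v0:v1,u0:u1]; M=(w>lo)&(w<hi); X=P[v0:v1,u0:u1][M]; v,u=np.nonzero(M); print(name,len(X),X.mean(0),X.min(0),X.max(0),w[M].max(),u.mean()+u0,v.mean()+v0)
g=p[145:235,300:440,::-1]; cv2.imwrite('pics/w2c.png',cv2.resize(g,None,fx=5,fy=5,interpolation=cv2.INTER_CUBIC))
```

```text
bench 1.3478940961512933
plane [ 4.66639403e-01  3.35237473e-02 -2.10238952e+02] 5478 5968 tilt 25.072169206098955 yaw 0.07171758723474272
edge yaw 0.1412889377669943 y at 630 -82.73832808987089
edge yaw 0.011717627316541468 y at 630 14.700834793362827
[[  0  -1   1   0   0   0  -1]
 [ -1  -1   0  -1   1  -1   0]
 [  0  -1   0   0   1   1   0]
 [ -1   0   0  51   0  -1   0]
 [ 52  55  54  55  54  54  52]
 [ 54  53  53  54  55  54  53]
 [ 51  54  55  54 291  53  51]
 [ 50  51  53  54  52  50 291]
 [ 42  46  48  48  46  46  40]
 [ 33  39  40  42  39  39  32]
 [ 19  28  29  31  29  27  18]
 [ 10  19  20  22  20  18   9]
 [  0   5   6   9   6   5  -1]
 [ -1   0   0   1   0  -1   1]
 [  1   0   0   0   0   1   0]
 [  0   0   1   0  -1   0   0]]
tip 175 [610.91512688 -34.89662742 131.96223377] [605.46386033 -40.53990268 125.88298439] [616.69635292 -28.91092152 134.9908709 ] 55.39911727529832 321.8342857142857 166.34857142857143
pin 142 [635.88745239  42.09052581 161.29193122] [631.29951176  37.6145564  156.20543527] [641.25503399  47.2812679  164.90132308] 68.90324978350046 421.6901408450704 210.11971830985917
```

View pics/w2c.png

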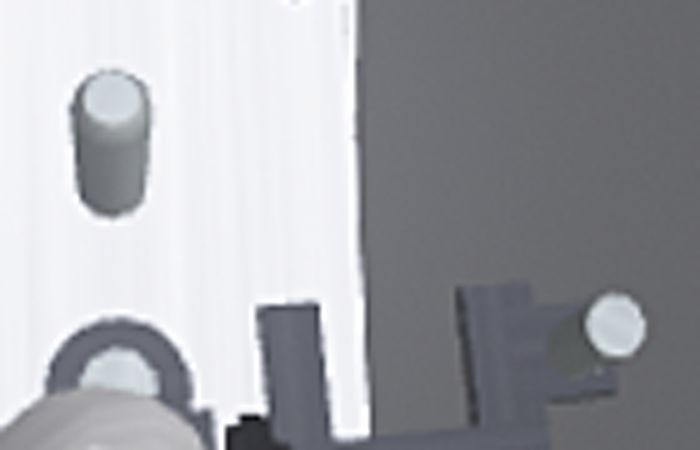

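Crop: the tip disc centre is at full-image (322.1,163.9), and the pin top at (422.4,209.6).

```bash
cat > st.py <<'E'
from h import *
def solve(yaw=0.074, fn='w2', tipuv=(322.1,163.9), pinuv=(422.4,209.6)):
    f=np.load(fn+'.npz');T=f['T']; k=np.array([.46664,.03352,-210.239-1.4])
    S=R.from_euler('ZY',[yaw,-np.radians(25)]).as_matrix()  # columns: x up slope, y level, z along shaft
    n=S[:,2]; out=[]
    p0=np.array([630,-35,k[2]+k[0]*630-k[1]*35])
    for uv,h in ((tipuv,54),(pinuv,67)):
        o,d,_=ray('wrist',uv,T); d=d[0]; t=(n@p0+h-n@o)/(n@d); out.append(o+t*d)
    return S,out[0],out[1]
E
python3 - <<'E'
from st import *
for y in (.05,.074,.1):
    S,tip,pin=solve(y); foot=tip-54*S[:,2]; q=(pin-foot)@S; r=np.hypot(q[0]-46,q[1]); print(y,tip.round(1),pin.round(1),'foot',foot.round(1),'pin in shaft',q.round(1),'r',r,'ang',np.arctan2(q[1],46-q[0]))
# check with top/scene depth: tip column foot seen at pixel (322,188)
S,tip,pin=solve()
for uv in [(322.2,187.5)]:
    f=np.load('w2.npz'); o,d,_=ray('wrist',uv,f['T']); d=d[0]; n=S[:,2]; foot=tip-54*n; t=(n@(foot-o))/(n@d); print('foot front edge in shaft',((o+t*d)-foot)@S)
# pivot post top visible centre? held spacer location
print('tip in tool',to_tool(f['T'],tip),tool().round(3)[:3,3])
# bearing
p=f['p'];T=f['T'];g=cv2.cvtColor(p,cv2.COLOR_RGB2GRAY)[60:115,110:165]; bg=np.median(g[:8]); m=(abs(g.astype(int)-bg)>25).astype(np.uint8)
cs,_=cv2.findContours(m,cv2.RETR_EXTERNAL,cv2.CHAIN_APPROX_NONE); c=max(cs,key=cv2.contourArea)[:,0]+[110,60]
print('bearing',cv2.minEnclosingCircle(plane('wrist',c,12,T)[:,:2].astype(np.float32)),c.min(0),c.max(0))
E
```

```text
0.05 [609.  -34.8 131. ] [635.9  43.2 159.7] foot [631.8 -33.6  82.1] pin in shaft [39.9 76.5 67. ] r 76.7844934060764 ang 1.4918066414466524
0.074 [609.  -34.8 131. ] [635.7  42.9 160.4] foot [631.8 -33.1  82.1] pin in shaft [41.7 75.5 67. ] r 75.63607834464416 ang 1.5141889068397776
0.1 [609.  -34.8 131. ] [635.5  42.6 161.2] foot [631.7 -32.5  82.1] pin in shaft [43.6 74.4 67. ] r 74.4030077533125 ang 1.538707825726359
foot front edge in shaft [ 6.33103452e+00 -1.03382488e-01 -3.10862447e-14]
tip in tool [ 39.03423292   2.70898662 267.24739673] [648.392 -35.691 398.523]
bearing ((520.7883911132812, -281.73406982421875), 22.572843551635742) [124  71] [151 100]
```

Run:
```python
from st import *
f=np.load('w2.npz');p,d,T=f['p'],f['d'],f['T']; P=cloud('wrist',d,T)
Q=P[215:275,285:355].reshape(-1,3); Q=Q[(Q[:,2]>200)&(Q[:,2]<240)]
t=Q[(Q[:,2]>222)&(Q[:,2]<232)]; 
q=to_tool(T,t); print('top band in tool',q.min(0),q.max(0),np.percentile(q,[2,50,98],axis=0))
s=q[(abs(q[:,1])<12)]; b=[ (s[(s[:,1]>a)&(s[:,1]<a+2)][:,:2]).max(0) for a in range(-12,12,2)]; print(np.round(b,1))
print(np.histogram(Q[:,2],20))
```

```text
top band in tool [ -7.10214401 -18.26147074 166.41260834] [ 14.89813591  19.12505393 176.2250554 ] [[-4.00763831e+00 -1.60728980e+01  1.67386132e+02]
 [ 8.18404218e+00  1.73673260e-01  1.69036042e+02]
 [ 1.42105099e+01  1.67568730e+01  1.75697458e+02]]
[[ 10.5 -10. ]
 [ 11.6  -8. ]
 [ 13.3  -6. ]
 [ 14.1  -4. ]
 [ 14.3  -2.4]
 [ 14.9  -0.3]
 [ 14.9   1.8]
 [ 14.6   3.9]
 [ 14.1   6. ]
 [ 13.5   8. ]
 [ 12.1   9.9]
 [ 10.7  11.9]]
(array([ 31,  68,  87,  96, 112, 115, 100, 102,  97,  90,  97, 102,  97,
       557, 428,  25,  18,  54,  41,  15]), array([206.17747001, 207.85473007, 209.53199013, 211.20925019,
       212.88651025, 214.56377031, 216.24103038, 217.91829044,
       219.5955505 , 221.27281056, 222.95007062, 224.62733068,
       226.30459075, 227.98185081, 229.65911087, 231.33637093,
       233.01363099, 234.69089106, 236.36815112, 238.04541118,
       239.72267124]))
```

>>> carry_out([
  [0.018,0.001,0.0,-1.5,0.1],
  [0.036,0.002,0.0,-1.5,0.1],
  [0.036,0.002,0.03,-1.5,0.1],
  [0.036,0.002,0.06,-1.5,0.1],
  [0.036,0.002,0.068,-1.5,0.1],
  [0.036,0.002,0.074,-1.5,0.1],
  [0.036,0.002,0.08,-1.5,0.1],
  [0.036,0.002,0.084,-1.5,0.1],
  [0.036,0.002,0.084,-1.5,0.1],
])

```text
t: 5.82
eef_pos: [612.7, -36.4, 314.8]
tcp_rot: [3.141, 0.0, -3.069]
ft_force: [-0.7, 1.2, -0.6]
opening: 0.31
grip_force: 30.0
```

Run:
```python
from h import *
T,p,d=snap('wrist','w3'); print(T.round(3)[:3,3]); P=cloud('wrist',d,T)
g=p[100:300,200:440,::-1]; cv2.imwrite('pics/w3c.png',cv2.resize(g,None,fx=3,fy=3,interpolation=cv2.INTER_CUBIC))
```

```text
[612.68  -36.365 314.763]
```

View pics/w3c.png

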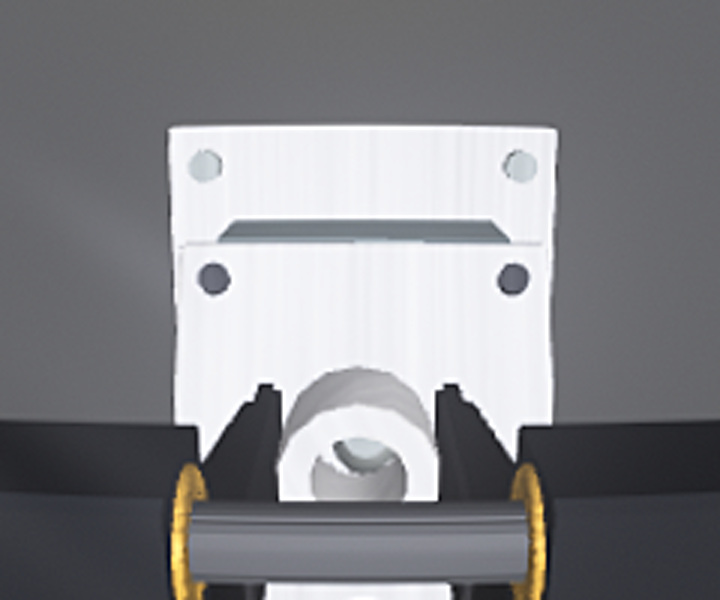

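The shaft tip is visible inside the bore and there is no contact force. I'll lower a little more and release.

>>> carry_out([
  [0,0,0.002,0,0.1],
  [0,0,0.004,0,0.1],
  [0,0,0.004,0,0.1],
  [0,0,0.004,0,0.6],
  [0,0,0.004,0,0.6],
  [0,0,0.004,0,0.6],
  [0,0,0.004,0,0.6],
  [-0.01,0,-0.03,0,0.6],
  [-0.03,0,-0.075,0,0.6],
  [-0.04,0,-0.085,0,0.6],
  [-0.04,0,-0.085,0,0.6],
  [-0.04,0,-0.085,0,0.6],
])

```text
t: 7.38
eef_pos: [652.1, -33.6, 398.7]
tcp_rot: [3.141, -0.002, -3.069]
ft_force: [0.3, 0.8, -0.2]
opening: 0.601
grip_force: 0.0
```

Run:
```python
from st import *
T,p,d=snap('wrist','w4'); P=cloud('wrist',d,T)
S,tip,pin=solve(); q=(P-(tip-54*S[:,2]))@S
M=(np.hypot(q[...,0],q[...,1])<17)&(q[...,2]>3)&(q[...,2]<60)
v,u=np.nonzero(M); print(len(v),u.min(),u.max(),v.min(),v.max())
r=np.hypot(q[...,0],q[...,1]); A=M&(r>10)&(r<14); print('ring height',np.percentile(q[A][:,2],[10,50,90])); print('tip h',np.percentile(q[M&(r<3)][:,2],[50,90]))
g=p[100:300,200:440,::-1]; cv2.imwrite('pics/w4c.png',cv2.resize(g,None,fx=3,fy=3,interpolation=cv2.INTER_CUBIC))
# bearing re-measure
```

```text
943 305 338 155 190
ring height [14.57252263 24.88588394 25.88172945]
tip h [55.28840754 56.08494067]
```

View pics/w4c.png

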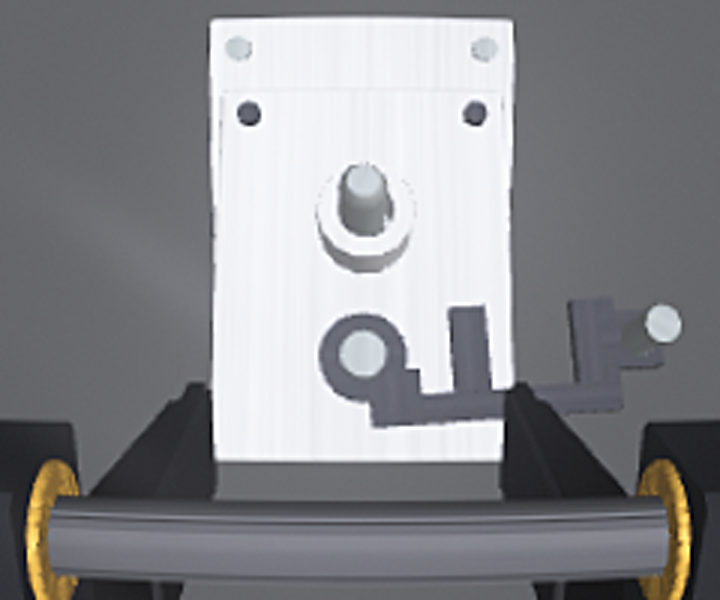

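The spacer sits on the bed, top ring at about 24 mm once the depth bias is removed. Next I'll move over the bearing.

>>> carry_out([
  [0.03,-0.048,0,0,0.8],
  [0.06,-0.096,0,0,1],
  [0.09,-0.144,0.02,0,1],
  [0.12,-0.192,0.045,0,1],
  [0.149,-0.24,0.074,0,1],
  [0.149,-0.24,0.074,0,1],
  [0.149,-0.24,0.074,0,1],
  [0.149,-0.24,0.074,0,1],
])

```text
t: 8.43
eef_pos: [521.8, -282.7, 326.2]
tcp_rot: [-3.141, 0.001, -3.068]
ft_force: [-0.6, 1.6, -0.0]
opening: 1.0
grip_force: 0.0
```

Run:
```python
from h import *
T,p,d=snap('wrist','w5'); print(T.round(3)[:3,3])
g=cv2.cvtColor(p,cv2.COLOR_RGB2GRAY)[165:240,275:365]; bg=np.median(g[:8]); m=(abs(g.astype(int)-bg)>25).astype(np.uint8)
cs,_=cv2.findContours(m,cv2.RETR_EXTERNAL,cv2.CHAIN_APPROX_NONE); c=max(cs,key=cv2.contourArea)[:,0]+[275,165]
C=cv2.minEnclosingCircle(plane('wrist',c,12,T)[:,:2].astype(np.float32)); print('bearing',C,c.min(0),c.max(0), to_tool(T,[*C[0],12]))
P=cloud('wrist',d,T); Q=P[165:240,275:365].reshape(-1,3); Q=Q[(Q[:,2]>10)&(Q[:,2]<18)]; lo,hi=np.percentile(Q[:,:2],[1,99],axis=0); print(len(Q),lo,hi,(lo+hi)/2,np.median(Q[:,2]))
cv2.imwrite('pics/w5c.png',p[150:260,250:390,::-1])
```

```text
[ 521.833 -282.672  326.192]
bearing ((521.8539428710938, -283.45501708984375), 20.256099700927734) [298 178] [338 217] [ 2.48156984e-01 -6.89403516e-01  3.14192519e+02]
1040 [ 502.7842101  -301.77263815] [ 540.18157237 -265.12859734] [ 521.48289124 -283.45061774] 12.948477768732829
```

>>> carry_out([
  [0,-0.001,0.05,0,1],
  [0,-0.001,0.1,0,1],
  [0,-0.001,0.127,0,0.8],
  [0,-0.001,0.133,0,0.7],
  [0,-0.001,0.133,0,0.5],
  [0,-0.001,0.133,0,0.2],
  [0,-0.001,0.133,0,0.2],
  [0,-0.001,0.133,0,0.2],
  [0,-0.001,0.133,0,0.2],
  [0,-0.001,0.133,0,0.2],
  [0,-0.001,0.1,0,0.2],
  [0,-0.001,0.05,0,0.2],
  [0,-0.001,0.0,0,0.2],
  [0,0,-0.05,0,0.2],
  [0,0,-0.074,0,0.2],
])

```text
t: 10.35
eef_pos: [521.2, -283.6, 402.6]
tcp_rot: [-3.14, 0.003, -3.069]
ft_force: [0.5, -0.2, -0.8]
opening: 0.41
grip_force: 30.0
```

>>> carry_out([
  [-0.03,0.048,0,0,0.2],
  [-0.06,0.096,0,0,0.2],
  [-0.09,0.144,0,0,0.2],
  [-0.12,0.192,0,0,0.2],
  [-0.149,0.24,0,0,0.2],
  [-0.149,0.24,0,0,0.2],
  [-0.149,0.24,0,0,0.2],
  [-0.149,0.24,0,0,0.2],
])

```text
t: 11.35
eef_pos: [652.2, -34.7, 399.8]
tcp_rot: [-3.142, -0.0, -3.07]
ft_force: [0.1, -0.5, -0.2]
opening: 0.405
grip_force: 30.0
```

Run:
```python
from st import *
T,p,d=snap('wrist','w6'); P=cloud('wrist',d,T); S,tip,pin=solve()
print(T[:3,3],'tip in tool (old)',to_tool(T,tip))
q=(P-(tip-54*S[:,2]))@S; r=np.hypot(q[...,0],q[...,1]); M=(r<8)&(q[...,2]>54.3)&(q[...,2]<60); v,u=np.nonzero(M); print('tip px',u.mean(),v.mean(),'depth-tool',to_tool(T,P[M].mean(0)))
f=np.load('w2.npz'); 
t=to_tool(T,P[200:300,270:370].reshape(-1,3)); t=t[(t[:,2]>160)&(t[:,2]<200)&(abs(t[:,1])<21)]
h=np.histogram(t[:,2],20); print(h[0],h[1].round(0))
b=t[(t[:,2]>174)&(t[:,2]<186)]; print([ (a,b[(b[:,1]>a)&(b[:,1]<a+3)][:,0].max().round(1)) for a in range(-15,15,3) if ((b[:,1]>a)&(b[:,1]<a+3)).any()])
g=p[100:300,200:440,::-1]; cv2.imwrite('pics/w6c.png',cv2.resize(g,None,fx=3,fy=3,interpolation=cv2.INTER_CUBIC))
```

```text
[652.16868755 -34.71981494 399.76143011] tip in tool (old) [ 42.97337397   3.02915759 268.7565501 ]
tip px 322.15238095238095 159.64761904761906 depth-tool [ 42.50279444   2.74265597 267.17200074]
[  17   34   28   17   42   31   11   49   44   26   17  399 1415  513
  103   93   97   90   67    6] [160. 162. 163. 165. 167. 168. 170. 171. 173. 175. 176. 178. 180. 181.
 183. 184. 186. 188. 189. 191. 193.]
[(-15, np.float64(15.3)), (-12, np.float64(17.3)), (-9, np.float64(18.5)), (-6, np.float64(19.7)), (-3, np.float64(19.6)), (0, np.float64(19.6)), (3, np.float64(19.5)), (6, np.float64(18.6)), (9, np.float64(17.5)), (12, np.float64(15.6))]
```

View pics/w6c.png

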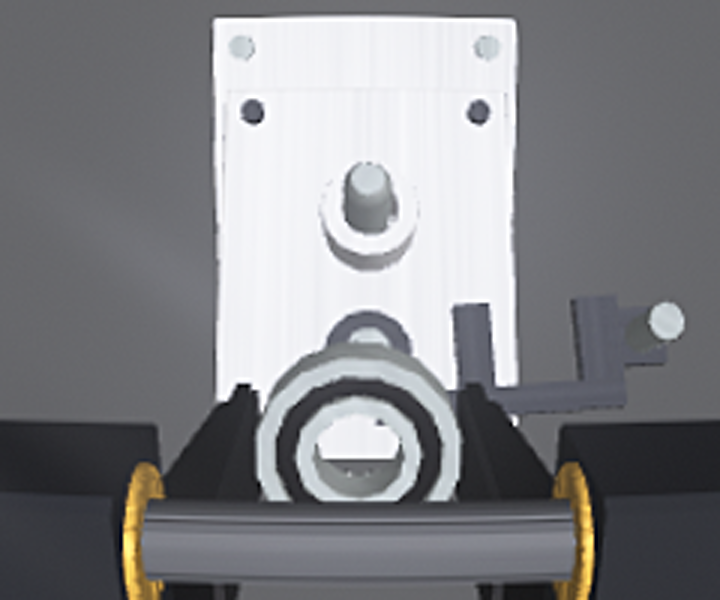

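>>> carry_out([
  [0.02,0.001,0.0,0,0.2],
  [0.039,0.002,0.0,0,0.2],
  [0.039,0.002,0.03,0,0.2],
  [0.039,0.002,0.06,0,0.2],
  [0.039,0.002,0.072,0,0.2],
  [0.039,0.002,0.078,0,0.2],
  [0.039,0.002,0.083,0,0.2],
  [0.039,0.002,0.087,0,0.2],
  [0.039,0.002,0.09,0,0.2],
  [0.039,0.002,0.09,0,0.2],
])

```text
t: 12.65
eef_pos: [613.5, -34.5, 309.9]
tcp_rot: [-3.141, 0.0, -3.069]
ft_force: [-3.3, -2.3, 1.0]
opening: 0.408
grip_force: 30.0
```

>>> carry_out([
  [0,0,0,0,0.6],
  [0,0,0,0,0.6],
  [0,0,0,0,0.6],
  [0,0,0,0,0.6],
  [0,0,0,0,0.6],
  [-0.01,0,-0.03,0,0.6],
  [-0.03,0,-0.075,0,0.6],
  [-0.04,0,-0.09,0,0.6],
  [-0.04,0,-0.09,0,0.6],
  [-0.04,0,-0.09,0,0.6],
])

```text
t: 13.9
eef_pos: [652.9, -31.4, 398.6]
tcp_rot: [3.141, -0.002, -3.069]
ft_force: [0.2, -0.1, -1.0]
opening: 0.598
grip_force: 0.0
```

Run:
```python
from st import *
T,p,d=snap('wrist','w7'); P=cloud('wrist',d,T)
S,tip,pin=solve(); foot=tip-54*S[:,2]; q=(P-foot)@S
r=np.hypot(q[...,0],q[...,1])
A=(r>11)&(r<19)&(q[...,2]>27)&(q[...,2]<60); z=q[A]; print(len(z),'bearing ring height',np.percentile(z[:,2],[10,50,90]))
for a in range(-180,180,45):
    th=np.degrees(np.arctan2(z[:,1],z[:,0])); s=(th>=a)&(th<a+45); print(a,s.sum(),np.percentile(z[s,2],70).round(1) if s.sum() else None)
M=(q[...,2]>66)&(q[...,2]<74)&(abs(q[...,0]-42)<12)&(abs(q[...,1]-76)<12); v,u=np.nonzero(M); print('pin px',u.mean(),v.mean(),'depth',P[M].mean(0),'expected',pin, 'in tool',to_tool(T,pin))
g=p[100:300,200:440,::-1]; cv2.imwrite('pics/w7c.png',cv2.resize(g,None,fx=3,fy=3,interpolation=cv2.INTER_CUBIC))
# planned pin path
T0=T
for a in (1.51,1.3,1.1,.9,.7,.5,.3,.15,0,-.05):
    w=foot+S@np.array([46-76*np.cos(a),76*np.sin(a),67]); print(a,(to_tool(T,w)).round(1))
```

```text
997 bearing ring height [35.26721232 36.58094278 37.77001669]
-180 118 36.9
-135 120 37.2
-90 126 37.1
-45 132 37.1
0 143 37.2
45 128 37.1
90 119 37.1
135 111 36.9
pin px 418.0692307692308 206.69230769230768 depth [635.7948488   42.61630031 161.77357564] expected [635.68048365  42.93120287 160.42562456] in tool [ 11.39619779  75.31990697 238.20866266]
1.51 [ 11.7  75.7 238.4]
1.3 [ 25.9  73.  245. ]
1.1 [ 38.7  67.5 251. ]
0.9 [ 50.3  59.3 256.4]
0.7 [ 60.1  48.7 261. ]
0.5 [ 67.9  36.1 264.7]
0.3 [ 73.2  22.2 267.2]
0.15 [ 75.5  11.1 268.2]
0 [ 76.2  -0.3 268.6]
-0.05 [ 76.1  -4.1 268.6]
```

View pics/w7c.png

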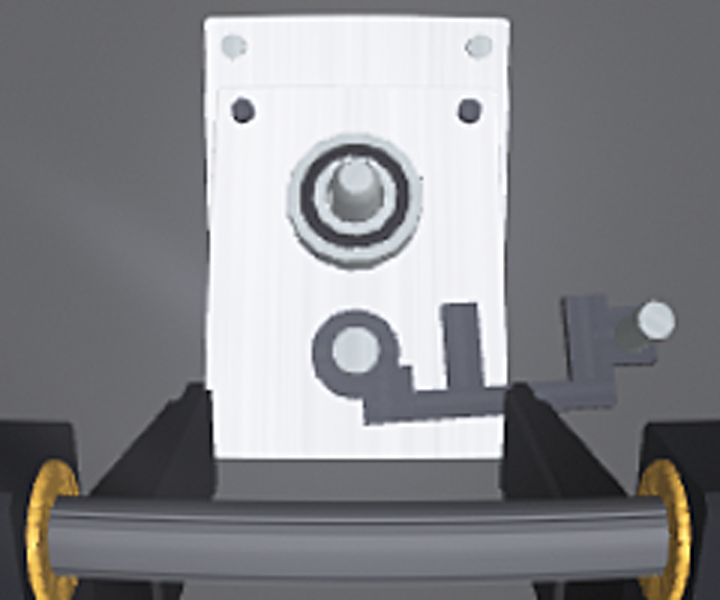

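The bearing is seated flat, with its ring at about 36 mm all round. Next I'll grip the keeper pin; its top is at tool (11.4, 75.3, 238.2) mm.

>>> carry_out([
  [0.005,0.04,0,0,0.5],
  [0.009,0.0755,0,0,0.5],
  [0.009,0.0755,0.025,0,0.5],
  [0.009,0.0755,0.045,0,0.5],
  [0.009,0.0755,0.055,0,0.5],
  [0.009,0.0755,0.061,0,0.5],
  [0.009,0.0755,0.061,0,0.3],
  [0.009,0.0755,0.061,0,0],
  [0.009,0.0755,0.061,0,0],
  [0.009,0.0755,0.061,0,0],
  [0.009,0.0755,0.061,0,0],
  [0.009,0.0755,0.061,0,0],
])

```text
t: 15.45
eef_pos: [639.0, 43.1, 338.9]
tcp_rot: [-3.141, 0.0, -3.069]
ft_force: [0.3, -1.6, 2.0]
opening: 0.088
grip_force: 30.0
```

>>> carry_out([
  [0.007,-0.001,0.0033,0,0],
  [0.0142,-0.0027,0.0066,0,0],
  [0.0207,-0.0052,0.0097,0,0],
  [0.027,-0.0082,0.0126,0,0],
  [0.033,-0.012,0.0154,0,0],
  [0.0386,-0.0164,0.018,0,0],
  [0.0437,-0.0215,0.0204,0,0],
  [0.0484,-0.027,0.0226,0,0],
  [0.0526,-0.0332,0.0246,0,0],
  [0.0562,-0.0396,0.0263,0,0],
  [0.0591,-0.0464,0.0277,0,0],
  [0.0615,-0.0535,0.0288,0,0],
  [0.0629,-0.0608,0.0295,0,0],
  [0.0635,-0.066,0.0298,0,0],
  [0.0635,-0.066,0.0298,0,0],
])

```text
t: 17.32
eef_pos: [578.5, -27.5, 307.5]
tcp_rot: [3.14, -0.008, -3.069]
ft_force: [-11.6, 0.6, 2.2]
opening: 0.092
grip_force: 30.0
```

>>> carry_out([
  [0.002,-0.003,0.0005,0,0],
  [0.003,-0.006,0.0005,0,0],
  [0.003,-0.009,0.0005,0,0],
  [0.003,-0.011,0.0005,0,0],
  [0.003,-0.012,0.0005,0,0],
])

```text
t: 17.95
eef_pos: [577.7, -38.6, 307.5]
tcp_rot: [3.139, -0.003, -3.07]
ft_force: [-4.5, 16.1, -7.3]
opening: 0.096
grip_force: 30.0
```

>>> carry_out([
  [0,-0.001,0,0,0],
  [0,-0.002,0,0,0],
  [0,-0.002,0,0,0],
])

```text
t: 18.32
eef_pos: [577.8, -39.3, 307.5]
tcp_rot: [3.137, -0.003, -3.07]
ft_force: [-4.7, 24.1, -6.2]
opening: 0.097
grip_force: 30.0
```

>>> carry_out([
  [0,0.002,0,0,0.35],
  [0,0.002,0,0,0.35],
  [0,0.002,0,0,0.35],
  [0,0.002,0,0,0.35],
  [0,0.002,-0.03,0,0.35],
  [0,0.002,-0.07,0,0.35],
  [-0.03,0.002,-0.1,0,0.35],
  [-0.075,0.002,-0.1,0,0.35],
  [-0.075,0.002,-0.1,0,0.35],
  [-0.075,0.002,-0.1,0,0.35],
])

```text
t: 19.58
eef_pos: [652.7, -34.1, 407.9]
tcp_rot: [3.141, -0.001, -3.069]
ft_force: [-0.9, 0.3, -0.2]
opening: 0.351
grip_force: 0.0
```

Run:
```python
from st import *
T,p,d=snap('wrist','w8'); P=cloud('wrist',d,T)
S,tip,pin=solve(); foot=tip-54*S[:,2]; q=(P-foot)@S
M=(q[...,2]>65)&(q[...,2]<74)&(abs(q[...,0]+30)<12)&(abs(q[...,1])<14); c=q[M].mean(0); print('pin in shaft',c,'angle',np.arctan2(c[1],46-c[0]))
r=np.hypot(q[...,0],q[...,1]); A=(r>11)&(r<19)&(q[...,2]>27)&(q[...,2]<60); print('heights',np.histogram(q[A][:,2],np.arange(26,60,3)))
g=p[100:300,200:440,::-1]; cv2.imwrite('pics/w8c.png',cv2.resize(g,None,fx=3,fy=3,interpolation=cv2.INTER_CUBIC)); print(env.state()['ft_force'])
```

```text
pin in shaft [-28.29223881  -0.23520914  67.86106933] angle -0.0031659882183722263
heights (array([  0,   0,  13, 311,  20,  43, 576,   2,   0,   0,   0]), array([26, 29, 32, 35, 38, 41, 44, 47, 50, 53, 56, 59]))
[ 0.22417016  0.0471351  -0.36280434]
```

View pics/w8c.png

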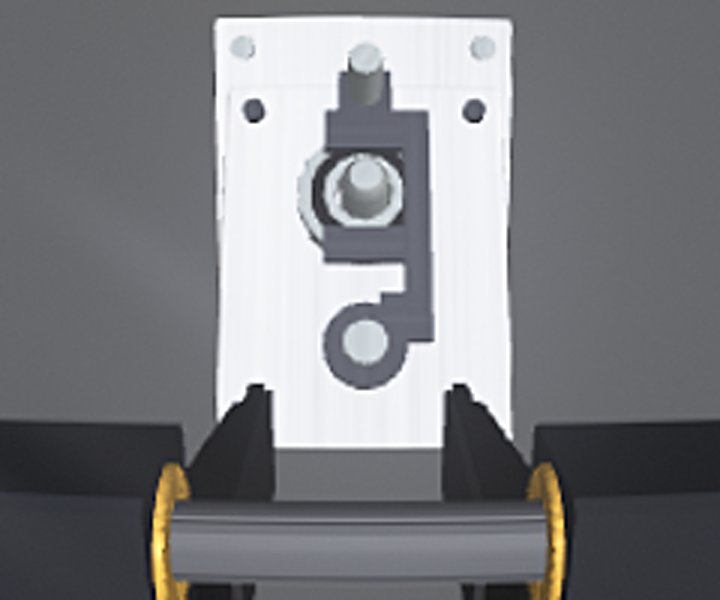

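The keeper is shut (angle about 0), with the fork round the shaft above the seated bearing, and the robot is clear of everything.

```bash
python3 -c "
from cell import env
print(env.job_done())"
```

```text
the job is handed in; nothing more can be done
None
```

The job is done and handed in at about 20 s on the robot's clock: the spacer and bearing are seated on the shaft, the keeper is shut against its stop, and the gripper is open and clear.

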